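Lay out the breakfast board

ROBOT

A 6-joint arm with a two-finger parallel gripper is mounted at the origin on a cart in front of the work surface, level with it; the furniture and walls round the work are solid. World frame = base frame: x ahead of the robot, y to its left, z up, the work surface at z = 0. Lengths are in m, angles in degrees, forces in N, time in s.
With the tool pointing down it reaches from about 0.325 to 0.775 m from the base axis. Payload 5.5 kg.
Tool frame: the origin (TCP) lies at the centre of the arm's flange, where the gripper is bolted on; the fingertips stand 182 mm ahead of it and the grasp point (between the pads) lies 163 mm ahead of it; z points along the fingers, y is the line along which they close (so a half turn about z gives the same grasp; the last joint's range is limited). The gripper opens to 88 mm and grips with 3 to 60 N. Pads are 20 mm wide; open, the fingers measure 115 mm over their backs; the gripper's body (75 mm by 178 mm) begins 61 mm behind the grasp point.
Start: joints at [-67.363, 5.22, 70.514, -0, 104.267, -3.249], TCP at [0.262, -0.54, 0.405] pointing down, gripper open.
Joint ranges: [-164.24, 164.24], [-49.07, 125.15], [9.68, 141.18], [-86.29, 266.29], [3.28, 154.24], [-151.56, 151.56]. Speed limits (degrees/s): [147.25, 147.25, 172.46, 180, 180, 180].

INTERFACE

Orientations are given as [roll, pitch, yaw] about the fixed x, y, z axes, in that order (R = Rz(yaw) Ry(pitch) Rx(roll)).
In Python, from station import r gives the robot as it stands. The module is installed in compiled form; this text tells all that it offers. Calls block until the motion is done:
- r.reach(position, orientation): joint-space move of the TCP to a pose.
- r.servo_line(position, rotation=None, speed=0.15): straight line of the TCP; rotation=None keeps the orientation; speed is the mean speed in m/s.
- r.move_joints(angles): joint-space move.
- r.let_go() and r.grab(squeeze=None): open the fingers fully, or close them until they stop; squeeze is the grip in N (None keeps the last).
- r.wait(seconds).
- r.inverse_kinematics(position, orientation): joint angles nearest the present ones, or None.
- r.sense(): the state.
- r.snapshot(name): name is "scene" or "top" or "wrist"; returns a dict with "frame" (384x512x3 uint8, red, green, blue), "fx", "fy", "cx", "cy" (pixels), "R" (3x3) and "t" (3): a world point X has camera coordinates R X + t. Camera axes: x right, y down, z forward; pixel columns grow to the right and rows downward; lengths in m; the calibration is good to about 2 mm. A picture is of the moment at which its call begins. There is no depth.
A pose or a line that the arm cannot do raises r.IKError and nothing moves.
- r.hand_in(): hands the job in; it is judged then, once.
The state is a dict: "clock": time; "joints": joint angles; "joint_vel": joint speeds; "joint_torque": joint torques, N m; "tcp_pos": TCP position; "orientation": TCP orientation; "contact_force": force on the tool from outside, world axes, zero at the start; "torque": the same for the moment, N m; "opening": finger opening in m; "gripper_force": force on a finger pad.
Only numpy, scipy, OpenCV 4.12 (cv2) and the standard library are available. Lean on these libraries where they do the work, as an engineer would, in place of code of your own. Each camera call takes 0.05 s, during which the arm holds its last target. There are 200 camera calls.

TASK

Lay out the breakfast board: stand the large wooden-lidded jar centred on the round cork coaster, and the larger of the two grey-lidded jars centred on the square stone coaster. Stand the smaller grey-lidded jar centred on top of the wooden-lidded jar, and set the little peach-coloured pot on the bare board midway between the two coasters. Everything ends upright, and the mug and the matchbox among the jars stay where they are.

Things in the scene. Friction and masses are not known exactly. Their poses are not given: they have to be found in the camera images.
- oats_jar: Large jar, loose: clear glass with pale contents and a flat wooden lid, round, upright, 69 mm in diameter, 98 mm tall with its lid (lid 66 mm in diameter, z = 82 to 98 mm, fixed on). About 0.3 kg. Origin: centre of its underside; z is up along its axis. 
- medium_jar: The larger of two jars with flat light grey lids, loose: glass with grey-green contents, round, upright, 58 mm in diameter, 85 mm tall with its lid (lid 54 mm in diameter, z = 75 to 85 mm, fixed on). About 0.2 kg. Origin: centre of its underside; z is up along its axis. 
- small_jar: The smaller of two jars with flat light grey lids, loose: glass with green contents, round, upright, 50 mm in diameter, 80 mm tall with its lid (lid 47 mm in diameter, z = 70 to 80 mm, fixed on). About 0.18 kg. Origin: centre of its underside; z is up along its axis. 
- peach_pot: Little round peach-coloured pot, loose: 46 mm in diameter at its widest (mid-height), 36 mm tall. About 0.14 kg. Origin: centre of its underside; z is up along its axis. 
- round_coaster: Round cork coaster, 94 mm in diameter, 9 mm thick, fixed on the breakfast board near one of its ends. Origin: centre of its underside; its top is 9 mm above it.
- square_coaster: Square stone coaster, 90 x 90 mm, 9 mm thick, fixed on the breakfast board near its other end. Origin: centre of its underside; its top is 9 mm above it.
- breakfast_board: Wooden board with darker end strips, 130 mm (its x) by 300 mm (its y, the long side) and 12 mm thick, fixed on the worktop. Origin: centre of its underside. The coasters lie on its long middle line, 95 mm either side of its centre, either way round; the bare strip between them is about 100 mm wide.
- matchbox: Bystander: matchbox 36 x 54 x 15 mm lying loose on the worktop among the jars, not to be disturbed. Origin: centre of its underside.
- mug: Bystander: loose two-tone stoneware mug, 78 mm wide, 108 mm over its handle, 74 mm tall, standing behind the board, not to be disturbed. Origin: centre of its bounding box at the underside; the round cup is centred 15 mm towards its y from there.
There are look-alikes about, which are no part of the job. Leave any red look-alike of the oats_jar alone.

How it is judged:
By the outcome, as a careful person would: the job done as asked, in the order asked, and still so for the second after the job is handed in, with the robot touching nothing.
It also fails if it takes over 128 s, if anything falls off the work surface, if the arm or the gripper's body presses on something with over 40 N, if the wrist force passes 120 N, or if a joint passes its speed limit or range.

## Working session

There is one attempt and no reset: what is moved stays moved. The work goes in short steps, each a Python script; the robot and the scene stay as the last script left them, time stands still between calls to the robot, and variables do not carry over. Pictures are saved under pics/ and viewed, at most 14 in all, crops included, and the job is handed in when it is done.

```bash
mkdir -p pics; ls; python3 - <<'E'
from station import r
import cv2,pickle
d={}
for n in ("scene","top","wrist"):
    s=r.snapshot(n); d[n]=s
    print(n,s["fx"],s["cx"],s["cy"],s["R"],s["t"])
    cv2.imwrite(f"pics/{n}0.png",cv2.resize(s["frame"][:,:,::-1],(800,600),interpolation=cv2.INTER_CUBIC))
pickle.dump(d,open("d0.pkl","wb"))
print(r.sense())
E
```

```text
pics
scene 354.3431441251416 256.70842298235385 195.3739863224665 [[-0.46481571 -0.88540338 -0.00268614]
 [-0.44280978  0.23508959 -0.86524701]
 [ 0.7667241  -0.40099095 -0.50133861]] [0.27073971 0.27798944 0.89908901]
top 374.35528531026995 257.2081461936264 196.24990922205953 [[ 9.76965934e-03 -9.99951389e-01  1.33166955e-03]
 [-9.81796569e-01 -9.84488793e-03 -1.89680192e-01]
 [ 1.89684081e-01  5.45682260e-04 -9.81845024e-01]] [0.01701366 0.54068718 1.32811565]
wrist 264.9910424626296 253.19011458569167 187.8684580475127 [[ 0.43783431 -0.89905416 -0.00165271]
 [-0.86373799 -0.42114429  0.2767565 ]
 [-0.24951512 -0.11974598 -0.96093866]] [-0.5998697  -0.03394979  0.38948672]
{'clock': 0.15, 'joints': array([-6.73630014e+01,  5.25481388e+00,  7.05648591e+01, -1.02833271e-04,
        1.04267685e+02, -3.24885942e+00]), 'joint_vel': array([ 0.0037197 , -0.07549479, -0.15460138, -0.0183998 , -0.02423237,
        0.06401862]), 'joint_torque': array([ 1.56658032e-03, -4.47046602e+01, -4.06906235e+01,  6.99091656e-02,
        2.74944777e-02, -1.47972992e-04]), 'tcp_pos': array([ 0.26196495, -0.53985084,  0.4037611 ]), 'orientation': array([-1.79912777e+02, -4.85130472e-03,  2.58858291e+01]), 'contact_force': array([ 0.35774246, -0.25113491, -0.47005215]), 'torque': array([0.00548013, 0.01646624, 0.06939633]), 'gripper_force': 0.0, 'opening': 0.0877850919052203}
```

View pics/scene0.png

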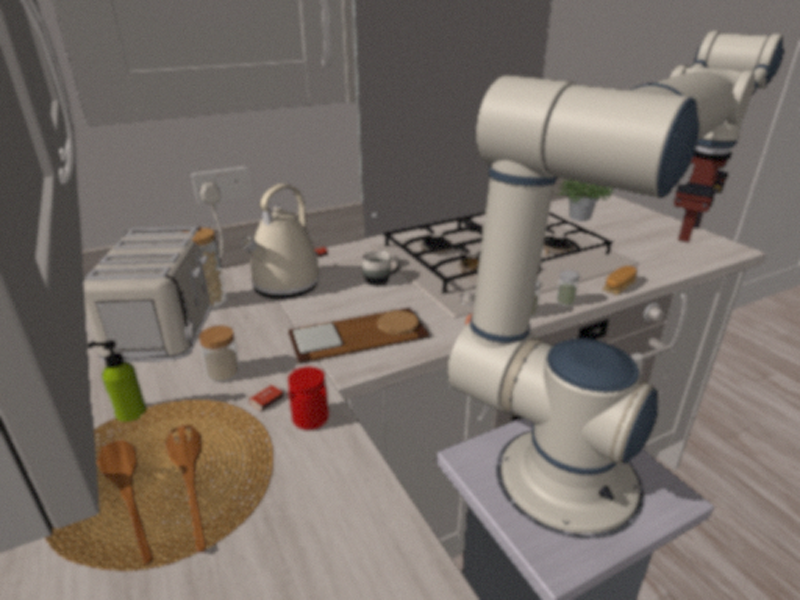

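View pics/top0.png

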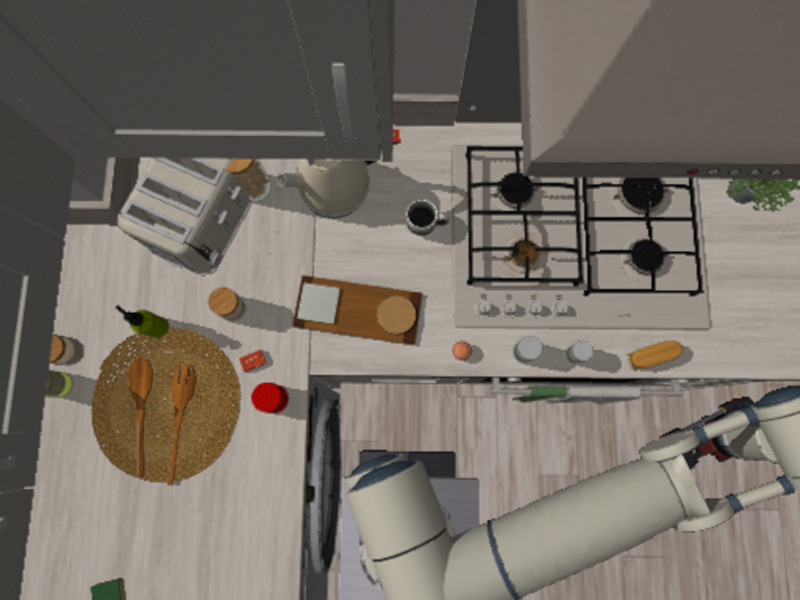

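The top view (800x600) shows these candidates:
- **Oats jar:** wooden lid at (224,302). Its look-alikes are the jar behind the toaster (242,168), the jar at far left (60,350) and the red jar (270,398).
- **Grey lids:** (529,348) looks larger than (581,351).
- **Peach pot:** (461,351).
- **Coasters:** square at (319,303) and round at (396,315).
- **Bystanders:** mug (422,215) and matchbox (252,360).

I choose 224, 529, 581 and 461. Next I'll check these in a close crop and get first positions.

```bash
cat > h.py <<'E'
import numpy as np, cv2, pickle
def ray(s,u,v):
    R,t=np.array(s["R"]),np.array(s["t"])
    return -R.T@t, R.T@np.array([(u-s["cx"])/s["fx"],(v-s["cy"])/s["fy"],1.])
def atz(s,u,v,z):
    c,d=ray(s,u,v); return c+d*(z-c[2])/d[2]
def tri(obs):
    A=np.zeros((3,3));b=np.zeros(3)
    for s,u,v in obs:
        c,d=ray(s,u,v); d=d/np.linalg.norm(d);P=np.eye(3)-np.outer(d,d);A+=P;b+=P@c
    x=np.linalg.solve(A,b)
    res=[np.linalg.norm((np.eye(3)-np.outer(d/np.linalg.norm(d),d/np.linalg.norm(d)))@(x-c)) for c,d in (ray(*o) for o in obs)]
    return x,max(res)
def proj(s,X):
    p=np.array(s["R"])@np.array(X)+np.array(s["t"]); return np.array([s["fx"]*p[0]/p[2]+s["cx"],s["fy"]*p[1]/p[2]+s["cy"]])
E
python3 - <<'E'
from h import *
np.set_printoptions(precision=4,suppress=True)
d=pickle.load(open("d0.pkl","rb"));T=d["top"];S=d["scene"];k=.64
for n,u,v,z in [("oats",224,302,.098),("med",529,348,.085),("small",581,351,.08),("peach",461,351,.036),("sq",319,303,.021),("rd",396,315,.021),("mug",422,215,.074),("match",252,360,.015),("red",270,398,.098)]:
    print(n,atz(T,u*k,v*k,z))
print(tri([(T,224*k,302*k),(S,217*k,336*k)]),tri([(T,319*k,303*k),(S,317*k,337*k)]),tri([(T,396*k,315*k),(S,398*k,322*k)]))
f=T["frame"][:,:,::-1]
a=cv2.resize(f[165:265,120:280],(800,500),interpolation=cv2.INTER_CUBIC)
b=cv2.resize(f[200:245,280:440],(800,225),interpolation=cv2.INTER_CUBIC)
o=np.vstack([a,b]); o=cv2.resize(o,(800,600)) if o.shape[0]<=600 else np.vstack([cv2.resize(a,(640,400)),cv2.resize(b,(640,180))])
cv2.imwrite("pics/crop1.png",o)
E
```

```text
oats [0.5383 0.4282 0.098 ]
med [ 0.4413 -0.2672  0.085 ]
small [ 0.4362 -0.3865  0.08  ]
peach [ 0.4387 -0.1177  0.036 ]
sq [0.5534 0.2226 0.021 ]
rd [0.5258 0.0363 0.021 ]
mug [ 0.76   -0.0236  0.074 ]
match [0.4147 0.3779 0.015 ]
red [0.3229 0.3119 0.098 ]
(array([0.54  , 0.4314, 0.0917]), np.float64(0.0012925827357569654)) (array([0.5546, 0.224 , 0.017 ]), np.float64(0.0008450783433419219)) (array([0.5268, 0.0368, 0.0169]), np.float64(0.00045981420495717847))
```

View pics/crop1.png

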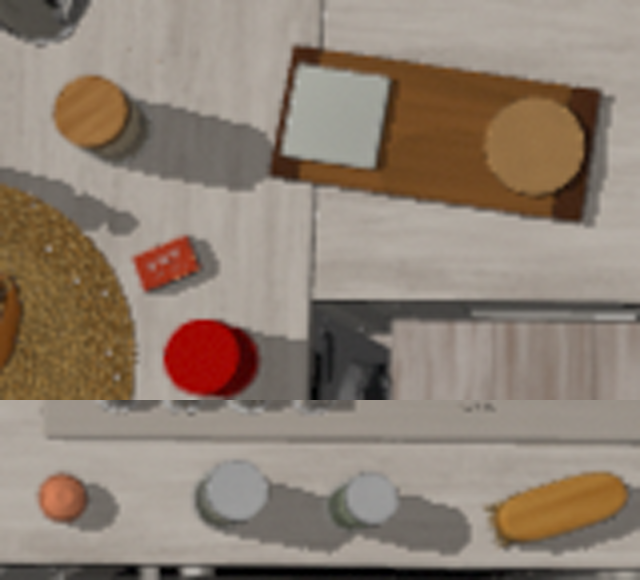

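The crop confirms the choices: wooden lid on clear glass (92,110), red jar to leave alone (205,357), larger grey lid on the left (235,490), smaller on the right (368,498), peach pot (62,497). Next I'll take wrist views from two places per group.

```bash
cat >> h.py <<'E'
from scipy.spatial.transform import Rotation as Ro
YAW=81.5
def clip(f): return f[:,:,::-1]
E
python3 - <<'E'
from h import *
from station import r
np.set_printoptions(precision=4,suppress=True)
s=pickle.load(open("d0.pkl","rb"))["wrist"]
Rt=Ro.from_euler('xyz',[-179.91,0,25.89],degrees=True).as_matrix()
print("cam in tool",Rt.T@(-s["R"].T@s["t"]-np.array([.262,-.5399,.4038])))
views={}
for n,p in [("g1",[.40,-.31,.40]),("g2",[.44,-.23,.40]),("b1",[.47,.07,.42]),("b2",[.47,.19,.42]),("o1",[.50,.32,.42]),("o2",[.50,.42,.42])]:
    try:
        r.reach(p,[180,0,YAW]); r.wait(.3); views[n]=r.snapshot("wrist"); print(n,r.sense()["clock"])
    except r.IKError as e: print(n,"IK",e)
pickle.dump(views,open("v.pkl","wb"))
for g in ("g1","g2"),("b1","b2"),("o1","o2"):
    im=[cv2.rotate(clip(views[k]["frame"]),cv2.ROTATE_90_CLOCKWISE) if 0 else clip(views[k]["frame"]) for k in g if k in views]
    cv2.imwrite(f"pics/{g[0]}.png",cv2.resize(np.hstack(im),(800,300),interpolation=cv2.INTER_AREA))
cv2.imwrite("pics/all.png",np.vstack([cv2.imread(f"pics/{k}.png")[::1] for k in ("g1","o1")]))
E
```

```text
cam in tool [0.076  0.0003 0.0211]
g1 1.5417
g2 2.3417
b1 3.85
b2 4.75
o1 5.6917
o2 6.525
```

View pics/all.png

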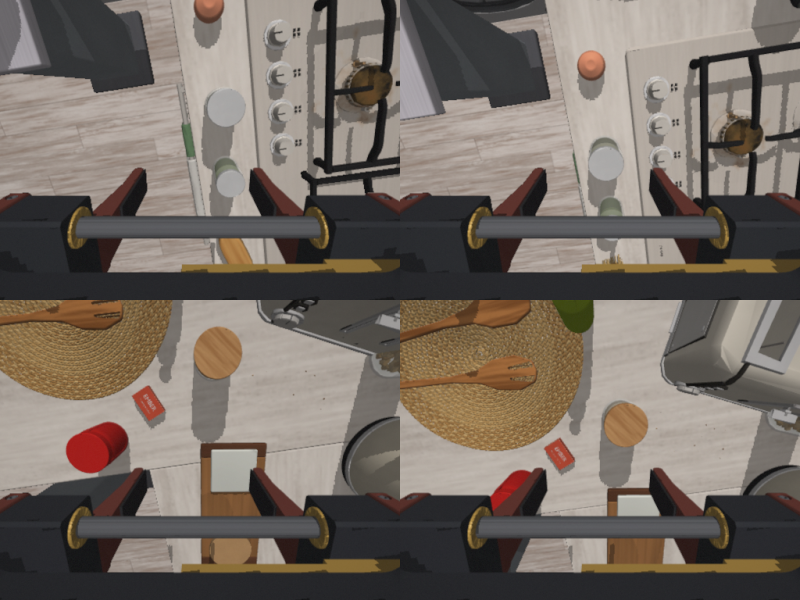

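View pics/b1.png

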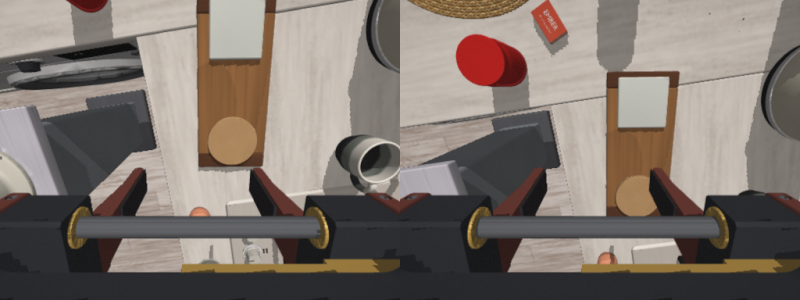

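The wrist views (each pane 400x300) show:
- **g1:** medium lid (226,107), small lid (230,182).
- **g2:** peach (191,65), medium lid (206,161).
- **o1/o2:** oats lid at (218,52) and (226,124).
- **b1/b2:** round coaster (233,140), square coaster (243,101).

I'll refine these by flood fill and ellipse fit, then triangulate.

```bash
cat >> h.py <<'E'
def blob(s,u,v,tol=10):
    f=cv2.GaussianBlur(s["frame"],(3,3),0); m=np.zeros((386,514),np.uint8)
    cv2.floodFill(f.copy(),m,(int(u),int(v)),0,(tol,)*3,(tol,)*3,8|(255<<8)|cv2.FLOODFILL_MASK_ONLY|cv2.FLOODFILL_FIXED_RANGE)
    m=m[1:-1,1:-1]; m=cv2.morphologyEx(m,cv2.MORPH_OPEN,np.ones((3,3),np.uint8))
    c=max(cv2.findContours(m,cv2.RETR_EXTERNAL,cv2.CHAIN_APPROX_NONE)[0],key=cv2.contourArea)
    h=cv2.convexHull(c)
    return cv2.fitEllipse(h),cv2.minAreaRect(h),h
E
cat > m.py <<'E'
from h import *
np.set_printoptions(precision=4,suppress=True)
V=pickle.load(open("v.pkl","rb"));V.update(pickle.load(open("d0.pkl","rb")))
k=.64
obs=dict(med=[("g1",289,137,14),("g2",264,206,14),("top",529*k,347*k,25)],small=[("g1",294,233,14),("top",581*k,350*k,25)],
 peach=[("g2",244,83,60),("top",461*k,351*k,60)],oats=[("o1",279,67,45),("o2",289,159,45),("top",224*k,300*k,45)],
 rd=[("b1",298,179,25),("top",396*k,315*k,25)],sq=[("b2",311,129,14),("o1",300,218,14),("top",319*k,303*k,14)])
for n,l in obs.items():
    P=[]
    for a,u,v,t in l:
        e,q,h=blob(V[a],u,v,t); c=q[0] if n=="sq" else e[0]; P.append((V[a],*c))
        zz=dict(med=.085,small=.08,peach=.025,oats=.098,rd=.021,sq=.021)[n]
        W=np.array([atz(V[a],x,y,zz)[:2] for x,y in h[:,0]]);(cc,sz,an)=cv2.minAreaRect(W.astype(np.float32))
        print(n,a,np.round(c,1),"at z:",atz(V[a],*c,zz)[:2],"size mm",np.round(np.array(sz)*1e3,1),"ang",round(an,1))
    x,res=tri(P);print("   TRI",x,res)
E
python3 m.py
```

```text
med g1 [289.9 137.2] at z: [ 0.447  -0.2686] size mm [50.9 52.7] ang 82.2
med g2 [264.  209.2] at z: [ 0.4475 -0.2677] size mm [54.9 52.6] ang 13.2
med top [235.7 227.9] at z: [0.4194 0.0972] size mm [1741.   992.2] ang 89.9
   TRI [ 0.388  -0.0487  0.7687] 0.14523606223922725
small g1 [296.5 234.7] at z: [ 0.4425 -0.3888] size mm [44.8 45.1] ang 81.5
small top [235.7 227.9] at z: [0.42   0.0975] size mm [1747.6  996. ] ang 89.9
   TRI [0.3409 0.0487 0.934 ] 0.011773333142395941
peach g2 [244.1  80.1] at z: [ 0.4457 -0.1173] size mm [40.2 40.1] ang 37.6
peach top [294.5 223.6] at z: [ 0.4437 -0.1167] size mm [37.2 45. ] ang 89.6
   TRI [ 0.445  -0.117   0.0186] 0.0007116035129464393
oats o1 [273.8 105.5] at z: [0.5351 0.3967] size mm [155.9  64.7] ang 78.5
oats o2 [283.5 181.8] at z: [0.5356 0.4099] size mm [133.9  66.1] ang 67.4
oats top [142.1 192.4] at z: [0.5416 0.4328] size mm [62.6 60.5] ang 4.1
   TRI [0.5326 0.4121 0.1376] 0.015753947479432637
rd b1 [297.2 179.2] at z: [0.5316 0.0397] size mm [91.4 90.6] ang 40.1
rd top [252.6 200.9] at z: [0.5286 0.0395] size mm [87.9 86.7] ang 0.6
   TRI [0.5305 0.0393 0.0184] 0.0014494909488858524
sq b2 [312. 130.] at z: [0.5597 0.227 ] size mm [85.1 84.9] ang 81.9
sq o1 [299.5 217.5] at z: [0.5594 0.2284] size mm [84.3 83.8] ang 82.6
sq top [203.2 193.4] at z: [0.5552 0.2264] size mm [81.5 82.4] ang 82.3
   TRI [0.5587 0.2268 0.0172] 0.0027784102160983227
```

```bash
sed -i 's/("top",529\*k,347\*k,25)/("top",531*k,346*k,13)/; s/("top",581\*k,350\*k,25)/("top",582*k,349*k,13)/; s/279,67,45/279,67,28/; s/289,159,45/289,159,28/' m.py; python3 m.py | grep -A4 -E "med|small|oats"|grep -v -E "rd|sq|peach"
```

```text
med g1 [289.9 137.2] at z: [ 0.447  -0.2686] size mm [50.9 52.7] ang 82.2
med g2 [264.  209.2] at z: [ 0.4475 -0.2677] size mm [54.9 52.6] ang 13.2
med top [338.8 220.9] at z: [ 0.4479 -0.2681] size mm [46.2 50.6] ang 88.4
   TRI [ 0.4476 -0.2688  0.0825] 0.0005688231584732699
small g1 [296.5 234.7] at z: [ 0.4425 -0.3888] size mm [44.8 45.1] ang 81.5
small top [375.  219.6] at z: [ 0.4543 -0.3988] size mm [123.  62.] ang 74.2
   TRI [ 0.4529 -0.4096  0.0422] 0.006427196377925715
   TRI [ 0.445  -0.117   0.0186] 0.0007116035129464393
oats o1 [278.4  67.2] at z: [0.5447 0.4339] size mm [63.2 63.5] ang 53.8
oats o2 [288.6 159.7] at z: [0.5445 0.4352] size mm [63.8 63.8] ang 53.9
oats top [142.1 192.4] at z: [0.5416 0.4328] size mm [62.6 60.5] ang 4.1
   TRI [0.5444 0.4345 0.0925] 0.0016493573231769602
   TRI [0.5305 0.0393 0.0184] 0.0014494909488858524
```

```bash
cat > act.py <<'E'
from h import *
from station import r
np.set_printoptions(precision=4,suppress=True)
O=[180,0,YAW]; G=.163
def st(m):
    s=r.sense(); print(m,round(s["clock"],1),s["tcp_pos"],s["orientation"],"F",s["contact_force"],"open",round(s["opening"],4),round(s["gripper_force"],1),flush=True); return s
def pick(x,y,zg,up,N=25):
    r.let_go(); r.reach([x,y,up],O); r.servo_line([x,y,zg+G],speed=.12); st("down")
    r.grab(N); r.wait(.2); st("grabbed"); r.servo_line([x,y,up],speed=.12); st("lifted")
def place(x,y,z,up,lift):
    r.servo_line([x,y,up],speed=.25); r.servo_line([x,y,z+.012],speed=.1); r.wait(.2)
    s=st("pre"); e=np.array([x,y])-s["tcp_pos"][:2]
    r.servo_line([x+e[0],y+e[1],z+.001],speed=.03); r.wait(.2); st("set")
    r.let_go(); r.wait(.2); r.servo_line([x+e[0],y+e[1],lift],speed=.12); st("clear")
def look(p,name):
    r.reach(p,O); r.wait(.3); s=r.snapshot("wrist"); pickle.dump(s,open(name+".pkl","wb")); cv2.imwrite(f"pics/{name}.png",clip(s["frame"])); return s
E
python3 - <<'E'
from act import *
pick(.5438,.4343,.055,.36)
place(.531,.0397,.055+G+.021,.36,.36)
a=look([.47,.05,.42],"l1"); b=look([.47,.11,.42],"l2")
print(r.sense()["clock"])
E
```

```text
down 8.5 [0.544  0.4345 0.2194] [179.9159  -0.0842  81.5042] F [-0.2994 -0.1068 -0.1817] open 0.0877 0.0
grabbed 9.1 [0.5441 0.4343 0.2186] [179.9347  -0.0424  81.4909] F [ 1.3904 -0.185   2.647 ] open 0.0676 25.0
lifted 10.5 [0.5438 0.4343 0.3585] [-179.9071    0.0934   81.4989] F [ 0.4531 -0.5164 -3.4251] open 0.0676 25.0
pre 13.6 [0.5311 0.0397 0.2517] [179.9375  -0.0092  81.4999] F [-1.1203 -0.0216 -3.6209] open 0.0679 25.0
set 14.3 [0.5308 0.0397 0.2399] [-179.9895    0.0001   81.5002] F [ 0.1974 -0.1058 -3.3398] open 0.0681 25.0
clear 16.2 [0.5308 0.0397 0.3588] [-179.895     0.0176   81.4973] F [-1.0868 -0.0726 -0.2141] open 0.0877 0.0
17.7167
```

View pics/l1.png

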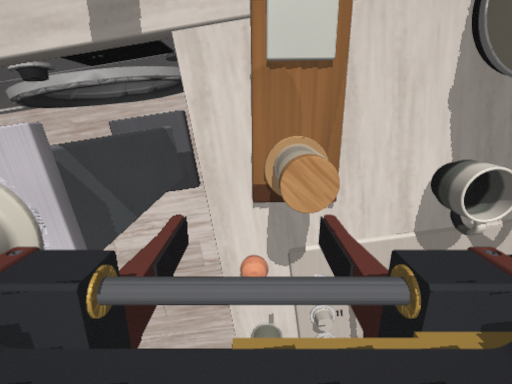

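The picture shows the oats jar standing upright on the round coaster, with its lid at (309,181). I'll measure how well it is centred.

```bash
python3 - <<'E'
from h import *
np.set_printoptions(precision=4,suppress=True)
a,b=[pickle.load(open(n+".pkl","rb")) for n in ("l1","l2")]
P=[]
u,v=309,181
for s in (a,b):
    u,v=proj(s,[.531,.0397,.119]).round(); e,q,h=blob(s,u,v,28); print((u,v),e,atz(s,*e[0],.119)); P.append((s,*e[0]))
print(tri(P))
E
```

```text
(np.float64(310.0), np.float64(185.0)) ((309.3286437988281, 182.91744995117188), (57.281211853027344, 60.924964904785156), 35.132041931152344) [0.5306 0.0418 0.119 ]
(np.float64(314.0), np.float64(233.0)) ((311.3900451660156, 230.1854248046875), (49.830379486083984, 56.96497344970703), 20.232540130615234) [0.5287 0.0439 0.119 ]
(array([0.5312, 0.0392, 0.1098]), np.float64(0.0009791131684032397))
```

Centred within about 1–2 mm. Next is the medium jar, then a fresh look at the small jar and the pot.

```bash
python3 - <<'E'
from act import *
pick(.4473,-.2683,.045,.38)
place(.5595,.2275,.045+G+.021,.40,.38)
a=look([.50,.14,.42],"l3"); b=look([.40,-.35,.40],"l4");c=look([.42,-.28,.42],"l5")
for s,X,t in ((a,[.5595,.2275,.106],14),(b,[.4425,-.3888,.08],14),(c,[.4425,-.3888,.08],14),(c,[.445,-.117,.03],60)):
    e,q,h=blob(s,*proj(s,X).round(),t); print(e,atz(s,*e[0],X[2]))
cv2.imwrite("pics/l34.png",np.hstack([cv2.resize(clip(x["frame"]),(400,300)) for x in (a,b)]))
E
```

```text
down 20.9 [ 0.4476 -0.2685  0.209 ] [179.9138   0.0389  81.4988] F [ 0.4713 -0.1462  0.5759] open 0.0876 0.0
grabbed 21.7 [ 0.4473 -0.2683  0.2081] [-179.9939    0.0033   81.4998] F [-1.0252  0.1921  1.5763] open 0.0568 25.0
lifted 23.3 [ 0.4473 -0.2683  0.3789] [-179.9105   -0.0428   81.497 ] F [ 0.5435 -0.1087 -1.4683] open 0.0569 25.0
pre 27.4 [0.5596 0.2275 0.2414] [179.9633  -0.018   81.5027] F [-0.4639  0.1815 -1.3841] open 0.0567 25.0
set 28.1 [0.5594 0.2275 0.23  ] [-179.9972    0.0017   81.4977] F [-0.4973 -0.0713 -1.8836] open 0.0567 25.0
clear 30.4 [0.5594 0.2275 0.3788] [-179.903     0.05     81.5009] F [-0.6011  0.2394 -0.382 ] open 0.0879 0.0
((282.66009521484375, 98.74317169189453), (56.05509948730469, 87.76060485839844), 61.351966857910156) [0.5436 0.2235 0.106 ]
((295.790771484375, 208.70040893554688), (40.605812072753906, 46.68801498413086), 127.56304931640625) [ 0.4462 -0.3934  0.08  ]
((283.01348876953125, 250.80711364746094), (32.177345275878906, 36.453060150146484), 92.35001373291016) [ 0.4441 -0.3895  0.08  ]
((136.9485321044922, 183.22947692871094), (201.75848388671875, 318.19354248046875), 95.74417114257812) [ 0.2509 -0.2793  0.03  ]
```

View pics/l34.png

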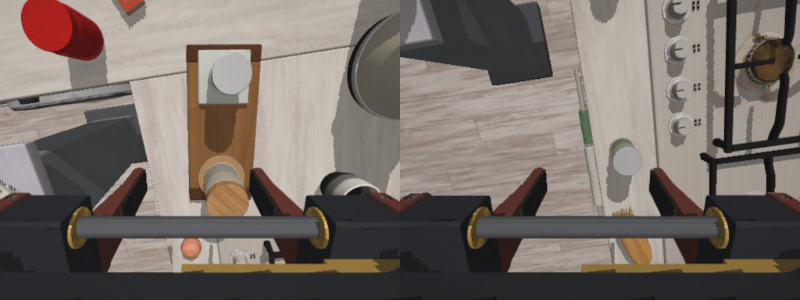

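Left pane: the medium jar stands centred on the square coaster (lid 231,74) and the oats jar stands on cork. Right pane: small jar lid at about (226,160). The flood fill bled, so I'll tighten it.

```bash
python3 - <<'E'
from h import *
np.set_printoptions(precision=4,suppress=True)
a,b,c=[pickle.load(open(n+".pkl","rb")) for n in ("l3","l4","l5")]
for s,X,sd in ((a,[.5595,.2275,.106],(296,95)),(b,[.44,-.389,.08],(290,205))):
  print(proj(s,X))
  for t in (4,6,8,10):
    e,q,h=blob(s,*sd,t); print(t,np.round(e[0],1),np.round(e[1],1),atz(s,*e[0],X[2]))
f=lambda s,u,v:cv2.resize(clip(s["frame"])[v-40:v+40,u-50:u+50],(400,320),interpolation=cv2.INTER_CUBIC)
cv2.imwrite("pics/c2.png",np.hstack([f(a,296,95),f(b,290,205)]))
E
```

```text
[297.4317  92.4185]
4 [296.8  93.1] [47.9 51.8] [0.5587 0.227  0.106 ]
6 [296.4  92.5] [48.9 52.8] [0.5584 0.2275 0.106 ]
8 [296.4  92.6] [49.5 52.9] [0.5584 0.2275 0.106 ]
10 [296.3  92.3] [50.2 53.6] [0.5584 0.2278 0.106 ]
[290.2995 206.0176]
4 [291.5 206.1] [34.2 35.7] [ 0.4415 -0.3893  0.08  ]
6 [291.8 205.8] [34.9 36.5] [ 0.4419 -0.389   0.08  ]
8 [291.9 205.8] [35.4 37.3] [ 0.442  -0.3891  0.08  ]
10 [292.3 205.7] [36.3 38. ] [ 0.4424 -0.3889  0.08  ]
```

View pics/c2.png

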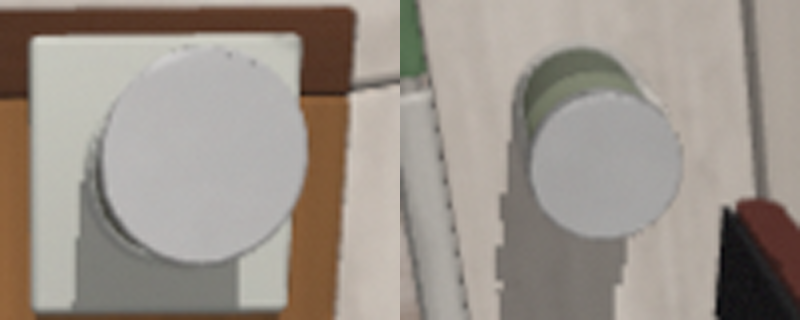

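Both are clean: medium within about 1 mm, small jar at (0.442, -0.389). Now the small jar onto the oats jar, then a look.

```bash
python3 - <<'E'
from act import *
pick(.442,-.389,.045,.40)
place(.5306,.0402,.045+G+.119,.44,.44)
a=look([.47,.13,.46],"l6"); b=look([.42,-.17,.40],"l7")
t=r.snapshot("top");pickle.dump(t,open("l8.pkl","wb"))
e,q,h=blob(b,*proj(b,[.4455,-.117,.03]).round(),60); print(e,atz(b,*e[0],.025))
e,q,h=blob(a,*proj(a,[.5306,.0402,.199]).round(),10); print(e,atz(a,*e[0],.199))
T=clip(t["frame"])[165:245,170:330]
cv2.imwrite("pics/l6c.png",np.vstack([np.hstack([cv2.resize(clip(x["frame"]),(400,300)) for x in (a,b)]),cv2.resize(T,(800,300),interpolation=cv2.INTER_CUBIC)]))
E
```

```text
down 36.7 [ 0.4422 -0.3892  0.209 ] [179.9257   0.0536  81.5003] F [-0.5822 -0.1134  1.0174] open 0.0875 0.0
grabbed 37.6 [ 0.4419 -0.389   0.208 ] [-179.9847   -0.0012   81.4962] F [-2.0316  0.4122  1.1505] open 0.049 25.0
lifted 39.3 [ 0.442 -0.389  0.399] [-179.9217   -0.0551   81.5011] F [-0.4411 -0.6418 -1.3488] open 0.0488 25.0
pre 42.6 [0.5307 0.0402 0.3397] [179.9376  -0.0101  81.5005] F [ 0.2856 -0.0996 -1.9731] open 0.049 25.0
set 43.3 [0.5305 0.0402 0.3281] [179.9982  -0.0018  81.4993] F [ 0.0755  0.3704 -1.2795] open 0.0492 25.0
clear 45.4 [0.5306 0.0402 0.439 ] [-179.9055    0.0148   81.4995] F [-0.8426  0.1082 -0.4193] open 0.0878 0.0
((267.5697021484375, 128.2161407470703), (32.11201095581055, 37.61723327636719), 98.83858489990234) [ 0.4474 -0.1181  0.025 ]
((316.3797607421875, 271.06396484375), (27.3544864654541, 39.27374267578125), 178.53565979003906) [0.523  0.0375 0.199 ]
```

View pics/l6c.png

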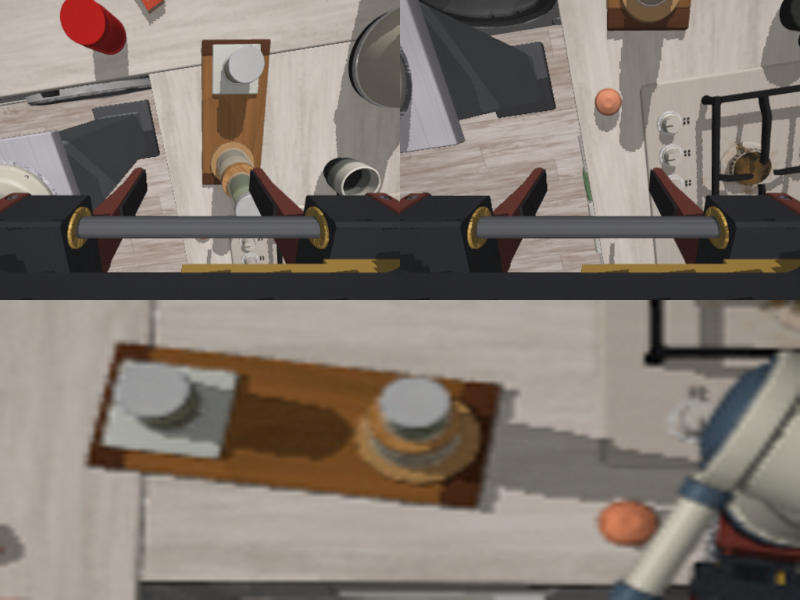

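The stack is upright and centred (top view, bottom pane 415,400), with the medium jar on its coaster. The pot is at (208,101) in the right wrist pane, about (0.446, -0.1175). Now the pot.

```bash
python3 - <<'E'
from act import *
pick(.446,-.1175,.024,.44,15)
place(.5453,.1337,.024+G+.012,.44,.44)
a=look([.49,.12,.46],"l9")
r.reach([.40,-.25,.42],O); r.wait(.3)
t,s=r.snapshot("top"),r.snapshot("scene")
for n,x in (("l9",a),("t9",t),("s9",s)): pickle.dump(x,open(n+".pkl","wb"))
e,q,h=blob(a,*proj(a,[.5453,.1337,.04]).round(),60); print(e,atz(a,*e[0],.037))
st("end")
R=lambda f,w,h:cv2.resize(f,(w,h),interpolation=cv2.INTER_CUBIC)
cv2.imwrite("pics/fin.png",np.vstack([np.hstack([R(clip(a["frame"]),400,300),R(clip(s["frame"])[120:255,110:290],400,300)]),R(clip(t["frame"])[115:265,100:400],600,300).copy() if 0 else R(clip(t["frame"])[115:265,80:480],800,300)]))
E
```

```text
down 50.7 [ 0.4462 -0.1176  0.1876] [179.9382   0.0125  81.4986] F [-0.6663 -0.9817 -0.665 ] open 0.0879 0.0
grabbed 51.6 [ 0.446  -0.1175  0.187 ] [-179.9896    0.001    81.4965] F [-0.06   -1.3225  1.1073] open 0.0437 14.8
lifted 53.9 [ 0.446  -0.1175  0.4394] [-179.9423   -0.0107   81.5008] F [-0.1837  0.0419 -0.886 ] open 0.0435 14.8
pre 57.8 [0.5454 0.1337 0.2112] [179.9792  -0.0079  81.4958] F [-0.45    0.0405 -1.1003] open 0.0435 14.8
set 58.5 [0.5453 0.1337 0.2   ] [179.9986  -0.0016  81.5019] F [-0.4505  0.6273 -0.7213] open 0.0436 14.8
clear 61.7 [0.5453 0.1337 0.4392] [-179.9329    0.0232   81.4996] F [0.1527 0.3616 0.6009] open 0.088 0.0
((251.98973083496094, 309.3111877441406), (326.40673828125, 548.2059326171875), 10.734199523925781) [ 0.4488 -0.1464  0.037 ]
end 64.2 [ 0.4002 -0.2497  0.42  ] [179.9991  -0.      81.5439] F [ 0.4709  0.1099 -0.0544] open 0.0876 0.0
```

View pics/fin.png

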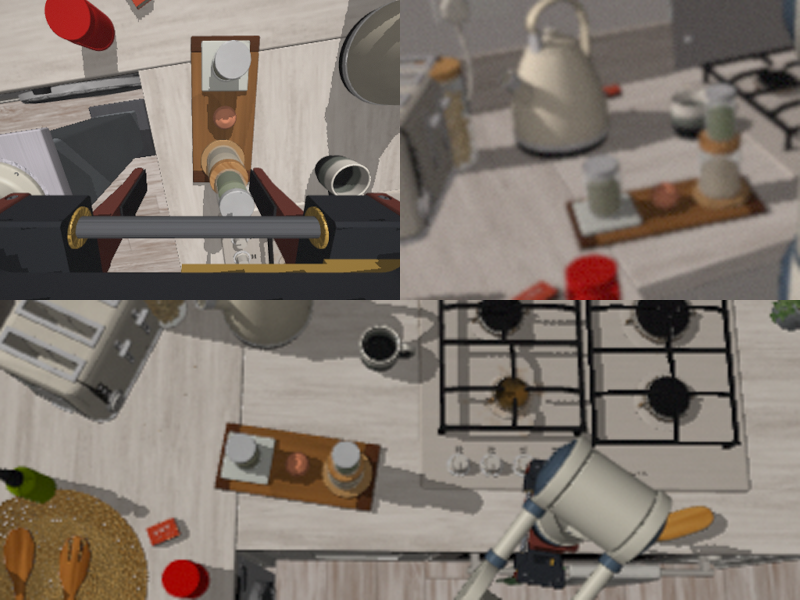

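All four stand upright: the pot at (225,118) between the coasters, the stack on cork, and the medium jar on stone. The mug and matchbox look unmoved. One last numeric check, then I'll hand in.

```bash
python3 - <<'E'
from act import *
a=pickle.load(open("l9.pkl","rb")); t0=pickle.load(open("d0.pkl","rb"))["top"]["frame"].astype(int); t1=pickle.load(open("t9.pkl","rb"))["frame"].astype(int)
p=atz(a,225*1.28,118*1.28,.035); print(p)
d=lambda v,u,w:abs(t0-t1)[v-w:v+w,u-w:u+w].mean()
m,g=d(230,161,12),d(137,270,16); print("diff matchbox,mug",m,g)
if np.hypot(*(p[:2]-[.5455,.1336]))<.008 and max(m,g)<6: print(r.hand_in())
E
```

```text
[0.5454 0.1297 0.035 ]
diff matchbox,mug 1.2361111111111112 1.267578125
the job is handed in; nothing more can be done
None
```

The job is handed in at about 64 s of the 128 s limit. All four items stand upright where asked, within about 1–2 mm for the jars on the coasters and about 4 mm for the pot, the small jar's centring was checked only by eye, and the mug and matchbox show no movement in the top camera.

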